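# Turn the sharpening stone to its grooved face in the sliding-jaw holder

### The arm

A 6-joint arm with a two-finger parallel gripper is mounted at the origin on a cart in front of the work surface, level with it; the furniture and walls round the work are solid. World frame = base frame: x ahead of the robot, y to its left, z up, the work surface at z = 0. Lengths are in m, angles in rad, forces in N, time in s.
With the tool pointing down it reaches from about 0.35 to 0.925 m from the base axis. Payload 6.4 kg.
Tool frame: the origin (TCP) lies between the finger pads; the fingertips stand 11 mm ahead of it and the grasp point (between the pads) lies 8 mm behind it; z points along the fingers, y is the line along which they close (so a half turn about z gives the same grasp; the last joint's range is limited). The gripper opens to 85 mm and grips with 20 to 120 N. Pads are 22 mm wide; open, the fingers measure 114 mm over their backs; the gripper's body (76 mm by 85 mm) begins 54 mm behind the grasp point. The pads swing forward as they close: fully open they stand 13 mm farther back than shut.
Start: joints at [0.989, 0.245, 1.558, -0, 1.339, -0.174], TCP at [0.258, 0.597, 0.242] pointing down, gripper open.
Joint ranges: [-3.13, 3.13], [-1.02, 2.26], [0.13, 2.54], [-0.95, 4.09], [0.21, 2.88], [-2.74, 2.74]. Speed limits (rad/s): [2.57, 2.57, 3.14, 3.14, 3.14, 3.14].

### API

Orientations are given as a unit quaternion [w, x, y, z].
In Python, from plant import telemetry, vision, ctrl gives the robot as it stands.
- The arm moves only by the tool servo_tool, never from a script. Its argument "series" is a list of rows, each a list of 5 numbers: the shift along the tool's x, y, z in m, then the turn about the tool's z in rad, then the finger opening in m, from 0 to 0.0854. A call has 1 to 12 rows; each row shifts and turns the commanded pose from where the row before left it, along the tool's axes as they then stand; what a row does not reach is not made up. A row lasts 1/10 s, in which the tool goes at most 50 mm and 8.59 degrees, less where a joint would pass 70% of its speed; a pose out of reach is approached as far as the arm can. A call with a gripper value outside its range is refused whole. The fingers move at their own pace and stop on an object; the grip force is fixed at half the most. Time passes only in rows, so rows that do not move let the fingers close. It gives the time, the measured TCP pose, the force, the opening and the grip force at its end, in the units of the state.
- telemetry.state(): the state, without advancing time (a new reading comes with each control period).
- vision.get_image(name): name is "side" or "top"; returns a dict with "frame" (384x512x3 uint8, blue, green, red), "z_map" (384x512 float32, m along the optical axis (not along the pixel's ray), 0 where there is no reading), "camera_matrix" (3x3 intrinsics, pixels), "world_from_camera" (4x4, takes a point from camera to world coordinates). Camera axes: x right, y down, z forward; pixel columns grow to the right and rows downward; lengths in m; the calibration is good to about 2 mm. A picture is of the moment at which its call begins.
- ctrl.sign_off(): hands the job in; it is judged then, once.
The state is a dict: "clock": time; "joint_positions": joint angles; "joint_vel": joint speeds; "joint_torque": joint torques, N m; "ee_pos": TCP position; "orientation": TCP orientation; "contact_force": force on the tool from outside, world axes, zero at the start; "wrist_torque": the same for the moment, N m; "gripper_width": finger opening in m; "grasp_force": force on a finger pad.
Only numpy, scipy, OpenCV 4.12 (cv2) and the standard library are available. Lean on these libraries where they do the work, as an engineer would, in place of code of your own. Each camera call takes 0.05 s, during which the arm holds its last target. There are 200 camera calls.

### The job

The sharpening stone stands on its narrow edge, loose between the jaws of its sliding-jaw holder, and must be held with its grooved broad face up. First take the small dressing stone off the holder and leave it on the worktop; then slide the jaw open, tip the sharpening stone over inside the holder (do not lift it out) so that it lies flat and central on the bed with the grooves up, and slide the jaw home so that the stone is held between both jaws. Leave the things standing round about where they are.

Things in the scene. Friction and masses are not known exactly. Their poses are not given: they have to be found in the camera images.
- holder: fixed stone holder, turned any way round. Wooden bed 190 (x) x 90 (y) mm, top 16 mm above the worktop; origin on the worktop under the bed's middle; x = clamping direction. Fixed steel jaw at the -x end: 80 mm wide, 18 thick, 20 high above the bed, gripping face at x = -77 mm. End stop at the +x end: x = 85 to 95 mm, 12 mm high. The sliding jaw runs along x between them.
- jaw (a joint): sliding jaw: gap between the jaws = 50 mm + this value (m). Range -0.020 (gap 30 mm) to 0.075 (gap 125 mm, fully open at the end stop). About 3 N of friction; stays where it is left. The jaw is 36 mm thick in x, 80 mm wide in y, 20 mm high above the bed, with an upright tab on top.
- jaw_tab (a point): middle of the top of the sliding jaw's tab, 61 mm above the worktop; the axes are the holder's. The tab is 20 mm long in x, 12 mm thick in y, 25 mm high (36 to 61 mm above the worktop); its middle lies 24 mm behind (+x of) the jaw's gripping face.
- stone: grey sharpening stone, 32 (x) x 150 (y) x 60 (z) mm, about 0.6 kg, loose. Starts standing on its narrow edge on the bed, z up, axes along the holder's, its ends overhanging the bed. Origin: centre of the edge it starts on. Its +x broad face has eight raised bands with grooves between and looks at the sliding jaw at the start; the -x face is smooth.
- stone_center (a point): middle of the sharpening stone; 46 mm above the worktop standing on edge in the holder, 32 mm lying flat in it.
- dresser: small pale dressing stone, a plain block 34 (x) x 24 (y) x 20 (z) mm, 45 g, loose; lies on the bed behind the sliding jaw, in the way of its opening. Origin: centre of its underside.
- dresser_center (a point): middle of the dressing stone.
- pepper_mill: shaker with a grey cap, 44 mm across, 90 mm tall, bystander beside the holder; origin: centre of its underside
- spice_3: spice jar with a green cap, 44 mm across, 99 mm tall, bystander beside the holder; origin: centre of its underside
- spice_4: spice jar with a dark cap, 41 mm across, 104 mm tall, bystander beside the holder; origin: centre of its underside
- tumbler: clear drinking glass, 81 mm across, 93 mm tall, bystander beside the holder; origin: centre of its underside
- tub_a: white yoghurt tub, 72 mm across, 71 mm tall, bystander beside the holder; origin: centre of its underside
Not all that is in view belongs to the job. Of the things shaped like the dresser, the white one is meant.

How it is judged:
By the outcome, as a careful person would: the job done as asked, in the order asked, and still so for the second after the job is handed in, with the robot touching nothing.
It also fails if it takes over 72 s, if anything falls off the work surface, if the arm or the gripper's body presses on something with over 40 N, if the wrist force passes 120 N, or if a joint passes its speed limit or range.

## Working session

There is one attempt and no reset: what is moved stays moved. The work goes in short steps, Python scripts to look and compute and a tool call to move; the robot and the scene stay as the last step left them, time stands still between calls to the robot, and variables do not carry over. Pictures are saved under pics/ and viewed, at most 10 in all, crops included, and the job is handed in when it is done.

Besides the shell and the picture viewer there is one more tool, called after "Call:" as name(argument=value, ...) on one line, values as JSON. servo_tool: Moves the arm, as the interface text tells. Its arguments: {"type":"object","properties":{"series":{"type":"array","items":{"type":"array","items":{"type":"number"}}}},"required":["series"]}

```bash
ls; mkdir -p pics; cat > h.py <<'E'
import numpy as np,cv2
from plant import telemetry,vision,ctrl
def get(n):
    d=vision.get_image(n); return d
def pts(d):
    z=d["z_map"];K=d["camera_matrix"];T=d["world_from_camera"]
    v,u=np.mgrid[:z.shape[0],:z.shape[1]]
    P=np.stack([(u-K[0,2])/K[0,0]*z,(v-K[1,2])/K[1,1]*z,z],-1)
    W=P@T[:3,:3].T+T[:3,3]; W[z==0]=np.nan
    return W
def ray(d,u,v,h):
    K=d["camera_matrix"];T=d["world_from_camera"]
    r=T[:3,:3]@np.array([(u-K[0,2])/K[0,0],(v-K[1,2])/K[1,1],1]);o=T[:3,3]
    return o+r*(h-o[2])/r[2]
def proj(d,p):
    T=d["world_from_camera"];c=T[:3,:3].T@(np.array(p)-T[:3,3]);q=d["camera_matrix"]@c
    return q[:2]/q[2]
E
python3 - <<'E'
from h import *
s=telemetry.state();print(s)
a=get("top");b=get("side")
cv2.imwrite("pics/top0.png",a["frame"]);cv2.imwrite("pics/side0.png",b["frame"])
for d in(a,b):print(d["world_from_camera"].round(3),d["camera_matrix"].round(1))
E
```

```text
pics
{'clock': 0.0, 'joint_positions': array([ 9.88890643e-01,  2.45870061e-01,  1.55904387e+00, -7.41595736e-06,
        1.33868575e+00, -1.74105085e-01]), 'joint_vel': array([-0.00017602,  0.00017845,  0.00149531, -0.0016779 ,  0.0005621 ,
        0.00100843]), 'joint_torque': array([-4.82814867e-04, -4.29511821e+01, -3.26129365e+01, -1.05820163e-04,
        5.39891873e-03,  3.13244743e-05]), 'ee_pos': array([0.25747777, 0.59623248, 0.24112844]), 'orientation': array([-3.67010929e-04,  2.02489422e-01,  9.79283936e-01, -9.33999059e-04]), 'contact_force': array([-0.71885793, -0.02002237,  0.60770249]), 'wrist_torque': array([-0.03347832, -0.04327697, -0.01315222]), 'grasp_force': 0.0, 'gripper_width': 0.08532120860427501}
[[ 0.006 -0.991  0.137  0.422]
 [-0.999 -0.01  -0.031  0.082]
 [ 0.032 -0.136 -0.99   1.041]
 [ 0.     0.     0.     1.   ]] [[463.3   0.  252.7]
 [  0.  463.3 188.4]
 [  0.    0.    1. ]]
[[-0.993  0.102 -0.065  0.625]
 [ 0.121  0.858 -0.499  0.55 ]
 [ 0.005 -0.503 -0.864  0.906]
 [ 0.     0.     0.     1.   ]] [[367.2   0.  257. ]
 [  0.  367.2 190.9]
 [  0.    0.    1. ]]
```

View pics/top0.png

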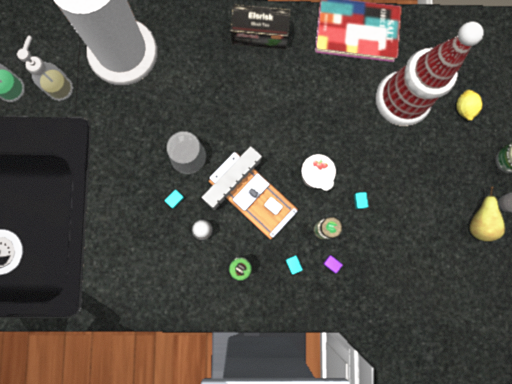

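View pics/side0.png

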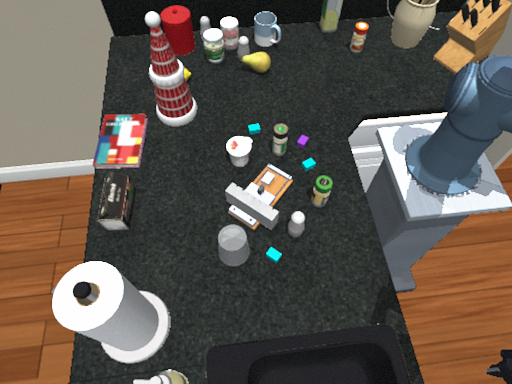

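Top view: the holder's fixed jaw is at about (225,165), the stone at (232,178), the sliding jaw at (250,190) and the end stop at (285,222). Dresser-shaped blocks are cyan at (174,199), (362,200) and (294,265), purple at (333,264), and white on the bed at (273,205). The white one is meant, because it's pale and lies behind the jaw. I'll confirm that with a crop and measure.

```bash
python3 - <<'E'
from h import *
a=get("top");W=pts(a);f=a["frame"]
cv2.imwrite("pics/crop1.png",cv2.resize(f[120:300,150:390],None,fx=3.2,fy=3.2,interpolation=cv2.INTER_CUBIC))
hsv=cv2.cvtColor(f,cv2.COLOR_BGR2HSV)
roi=np.zeros(f.shape[:2],bool);roi[140:245,200:302]=1
def rect(m,h,name):
    v,u=np.nonzero(m&roi)
    P=np.array([ray(a,x,y,h)[:2] for x,y in zip(u,v)])
    r=cv2.minAreaRect((P*1000).astype(np.float32));print(name,len(u),"px",u.mean().round(),v.mean().round(),r, "boxpts",cv2.boxPoints(r).round().tolist())
z=W[...,2]
wood=(hsv[...,0]>5)&(hsv[...,0]<25)&(hsv[...,1]>110)
print("wood z",np.nanmedian(z[wood&roi]))
rect(wood,.016,"wood")
rect((z>.066)&(z<.09),.076,"stone top")
white=(hsv[...,1]<40)&(hsv[...,2]>200)&(z>.028)&(z<.043)
n,l,st,c=cv2.connectedComponentsWithStats((white&roi).astype(np.uint8))
for i in range(1,n):
    if st[i,4]>25: rect(l==i,np.nanmedian(z[l==i]),"white%d z%.3f"%(i,np.nanmedian(z[l==i])))
tab=(z>.052)&(z<.066); n,l,st,c=cv2.connectedComponentsWithStats((tab&roi).astype(np.uint8))
for i in range(1,n):
    if st[i,4]>8: rect(l==i,.061,"tab%d"%i)
# bystanders
allr=np.zeros_like(roi);allr[120:290,160:360]=1
n,l,st,c=cv2.connectedComponentsWithStats(((z>.055)&allr).astype(np.uint8))
for i in range(1,n):
    if st[i,4]>60: print("obj",c[i].round(),np.nanmean(W[l==i],0).round(3),np.nanmax(z[l==i]).round(3))
E
```

```text
wood z 0.01660397126340918
wood 1200 px 262.0 206.0 ((548.7487182617188, 49.218666076660156), (188.773193359375, 93.4474868774414), 47.04021453857422) boxpts [[450.0, 12.0], [519.0, -52.0], [647.0, 86.0], [579.0, 150.0]]
stone top 1197 px 228.0 181.0 ((551.526611328125, 98.46861267089844), (194.43394470214844, 127.1144027709961), 1.2078801393508911) boxpts [[453.0, 160.0], [456.0, 33.0], [650.0, 37.0], [647.0, 164.0]]
white1 z0.037 276 px 224.0 167.0 ((606.8433837890625, 113.28338623046875), (17.067855834960938, 79.82514953613281), 48.260677337646484) boxpts [[571.0, 133.0], [631.0, 80.0], [642.0, 93.0], [583.0, 146.0]]
white2 z0.036 539 px 250.0 192.0 ((553.4658203125, 55.32512664794922), (36.213924407958984, 80.28511810302734), 47.27832794189453) boxpts [[512.0, 69.0], [571.0, 15.0], [595.0, 41.0], [536.0, 96.0]]
white3 z0.037 172 px 273.0 206.0 ((523.6659545898438, 6.418020248413086), (33.48175811767578, 24.49260711669922), 50.46302032470703) boxpts [[504.0, 1.0], [522.0, -14.0], [544.0, 12.0], [525.0, 27.0]]
white4 z0.030 112 px 282.0 223.0 ((487.3025207519531, -15.72986793518066
[... 276 characters left out ...]
.0], [649.0, 161.0], [649.0, 163.0], [622.0, 165.0]]
tab9 53 px 253.0 192.0 ((548.7349853515625, 51.48740768432617), (18.214366912841797, 12.155601501464844), 45.24928665161133) boxpts [[538.0, 49.0], [547.0, 41.0], [559.0, 54.0], [551.0, 62.0]]
tab20 11 px 206.0 234.0 ((459.3396301269531, 148.19593811035156), (4.471053600311279, 20.603918075561523), 45.72401428222656) boxpts [[450.0, 154.0], [465.0, 139.0], [468.0, 143.0], [454.0, 157.0]]
obj [184. 150.] [0.634 0.196 0.089] 0.097
obj [231. 177.] [0.579 0.097 0.076] 0.082
obj [319. 172.] [ 0.594 -0.089  0.071] 0.077
obj [329. 228.] [ 0.473 -0.103  0.1  ] 0.11
obj [201. 229.] [0.469 0.158 0.084] 0.093
obj [240. 269.] [0.39  0.078 0.099] 0.105
```

View pics/crop1.png

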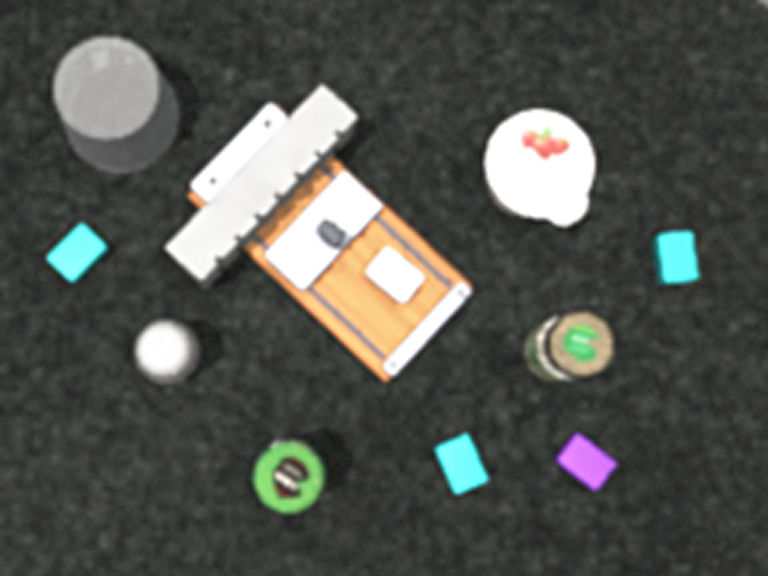

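The white block at crop (395,273), image (273,205), is the dresser; the cyan and purple ones lie on the worktop.

The holder's origin is about (0.5485, 0.0498), with x̂ = (-.678, -.735). The jaw-to-stop distance comes out at 175.8 mm against 176 expected. I'll turn the tool so it closes along holder y.

Call:
servo_tool(series=[[0,0,0,0.147,0.05],[0,0,0,0.147,0.05],[0,0,0,0.147,0.05],[0,0,0,0.147,0.05],[0,0,0,0.147,0.05],[0,0,0,0.147,0.05],[0,0,0,0.147,0.05],[0,0,0,0.147,0.05],[0,0,0,0.147,0.05],[0,0,0,0.147,0.05],[0,0,0,0.147,0.05],[0,0,0,0.147,0.05]])

```text
clock: 1.35
ee_pos: [0.2576, 0.5965, 0.2418]
orientation: [0.0, 0.886, 0.463, -0.0]
contact_force: [0.6, 0.8, 0.3]
gripper_width: 0.0499
grasp_force: 0.0
```

Call:
servo_tool(series=[[0,0,0,0.144,0.05],[0,0,0,0,0.05],[0,0,0,0,0.05]])

```text
clock: 1.65
ee_pos: [0.2577, 0.5966, 0.242]
orientation: [0.0, 0.915, 0.403, -0.0]
contact_force: [-0.6, -0.2, 0.5]
gripper_width: 0.0498
grasp_force: 0.0
```

Call:
servo_tool(series=[[-0.021,0.0495,0,0,0.05],[-0.021,0.0495,0,0,0.05],[-0.021,0.0495,0,0,0.05],[-0.021,0.0495,0,0,0.05],[-0.021,0.0495,0,0,0.05],[-0.021,0.0495,0,0,0.05],[-0.021,0.0495,0,0,0.05],[-0.021,0.0495,0,0,0.05],[-0.021,0.0495,0,0,0.05],[-0.021,0.0495,0,0,0.05],[-0.021,0.0495,0,0,0.05],[-0.021,0.0495,0,0,0.05]])

```text
clock: 2.85
ee_pos: [0.5054, 0.0479, 0.2426]
orientation: [0.0, 0.915, 0.402, 0.0]
contact_force: [0.7, 1.7, 0.4]
gripper_width: 0.0498
grasp_force: 0.0
```

Call:
servo_tool(series=[[0,0,0,0,0.05],[0,0,0,0,0.05],[0,0,0,0,0.05]])

```text
clock: 3.15
ee_pos: [0.5045, 0.0507, 0.2421]
orientation: [-0.0, 0.916, 0.402, -0.0]
contact_force: [-0.6, 0.0, -0.1]
gripper_width: 0.0503
grasp_force: 0.0
```

```bash
cat >> h.py <<'E'
O=np.array([.5485,.0498]);hx=-np.array([.678,.735]);hy=np.array([.735,-.678])
def H(p): p=np.array(p)[:2]-O; return (np.array([p@hx,p@hy])*1000).round(1)
def Wd(x,y): return O+(x*hx+y*hy)/1000
E
python3 - <<'E'
from h import *
s=telemetry.state();e=s["ee_pos"];print(e,H(e))
t=np.array([.5237,.0064])
print("to dresser tool x,y:",(t-e[:2])@-hx,(t-e[:2])@hy)
b=get("side");W=pts(b);z=W[...,2]
f=b["frame"];hsv=cv2.cvtColor(f,cv2.COLOR_BGR2HSV)
R=W[...,:2]-O;X=R@hx*1000;Y=R@hy*1000
m=(z>.070)&(z<.082)&(np.abs(X+50)<45)&(np.abs(Y)<95)
print("stone side z med",np.nanmedian(z[m]),m.sum(),"X",np.percentile(X[m],[2,50,98]).round(1),"Y",np.percentile(Y[m],[1,50,99]).round(1))
c=cv2.minAreaRect(np.stack([X[m],Y[m]],1).astype(np.float32));print(c)
m=(z>.028)&(z<.043)&(hsv[...,1]<40)&(hsv[...,2]>150)&(X>20)&(X<80)&(abs(Y)<40)
print("dresser",m.sum(),np.median(X[m]),np.median(Y[m]),np.nanmedian(z[m]))
for p in [(231.9,177.2)]:
  d=get("top");print("stone top",H(ray(d,*p,.076)))
E
```

```text
[0.50450958 0.05073836 0.24209888] [ 29.1 -33. ]
to dresser tool x,y: -0.019577591047694066 0.0441663639246748
stone side z med 0.0765129781651206 674 X [-73.8 -59.4 -42.6] Y [-80.7  -9.9  66.4]
((-57.884307861328125, -6.6997222900390625), (33.23490905761719, 149.88311767578125), 0.1636503040790558)
dresser 92 45.710060023619405 11.427207688234926 0.035840925675880375
stone top [-54.2  -8.7]
```

Call:
servo_tool(series=[[-0.0184,0.0443,0,0,0.05],[0,0,0.03,0,0.05],[0,0,0.03,0,0.05],[0,0,0.03,0,0.05],[0,0,0.03,0,0.05],[0,0,0.03,0,0.05],[0,0,0.03,0,0.05],[0,0,0.015,0,0.05],[0,0,0.007,0,0.05],[0,0,0,0,0.05]])

```text
clock: 4.25
ee_pos: [0.5249, 0.0069, 0.0402]
orientation: [-0.0, 0.916, 0.402, -0.0]
contact_force: [-0.8, 0.1, -0.2]
gripper_width: 0.0498
grasp_force: 0.0
```

```bash
python3 - <<'E'
from h import *
s=telemetry.state();e=s["ee_pos"];print(e,H(e))
E
```

```text
[0.52494279 0.00694981 0.04017168] [47.5 11.7]
```

Call:
servo_tool(series=[[0,0,0.005,0,0.05],[0,0,0.005,0,0.05],[0,0,0,0,0.05],[0,0,0,0,0.01],[0,0,0,0,0.01],[0,0,0,0,0.01],[0,0,0,0,0.01],[0,0,0,0,0.01],[0,0,0,0,0.01]])

```text
clock: 5.15
ee_pos: [0.5256, 0.0063, 0.0309]
orientation: [0.0, 0.916, 0.401, 0.0]
contact_force: [-0.8, -1.0, 5.1]
gripper_width: 0.0229
grasp_force: 60.1
```

Call:
servo_tool(series=[[0,0,-0.03,0,0.01],[0,0,-0.03,0,0.01],[0,0,-0.03,0,0.01],[0.0231,0.0348,0,0,0.01],[0.0231,0.0348,0,0,0.01],[0.0231,0.0348,0,0,0.01],[0.0231,0.0348,0,0,0.01],[0,0,0,0,0.01],[0,0,0,0,0.01]])

```text
clock: 6.05
ee_pos: [0.6896, -0.02, 0.1186]
orientation: [-0.001, 0.916, 0.401, -0.001]
contact_force: [-0.2, 1.1, -0.2]
gripper_width: 0.0225
grasp_force: 59.4
```

Call:
servo_tool(series=[[0,0,0.03,0,0.01],[0,0,0.03,0,0.01],[0,0,0.025,0,0.01],[0,0,0.01,0,0.01],[0,0,0.005,0,0.01],[0,0,0,0,0.01]])

```text
clock: 6.65
ee_pos: [0.6898, -0.0199, 0.0206]
orientation: [-0.0, 0.916, 0.401, 0.0]
contact_force: [0.4, 0.5, -0.9]
gripper_width: 0.0224
grasp_force: 59.4
```

Call:
servo_tool(series=[[0,0,0.004,0,0.01],[0,0,0.001,0,0.01],[0,0,0,0,0.05],[0,0,0,0,0.05],[0,0,0,0,0.05],[0,0,-0.04,0,0.05],[0,0,-0.04,0,0.05],[0,0,-0.03,0,0.05],[0,0,0,0,0.05]])

```text
clock: 7.55
ee_pos: [0.6937, -0.0206, 0.1321]
orientation: [0.003, 0.916, 0.401, 0.005]
contact_force: [0.8, -0.1, 0.2]
gripper_width: 0.0497
grasp_force: 0.0
```

Call:
servo_tool(series=[[-0.0085,-0.0302,0,0,0.05],[-0.0085,-0.0302,0,0,0.05],[-0.0085,-0.0302,0,0,0.05],[-0.0085,-0.0302,0,0,0.05],[-0.0085,-0.0302,0,0,0.05],[0,0,0,0,0.05],[0,0,0,0,0.05]])

```text
clock: 8.25
ee_pos: [0.5499, 0.0513, 0.1249]
orientation: [0.0, 0.916, 0.402, -0.0]
contact_force: [1.2, 0.5, 0.7]
gripper_width: 0.0499
grasp_force: 0.0
```

```bash
python3 - <<'E'
from h import *
s=telemetry.state();e=s["ee_pos"];print(e,H(e),"tool shift to tab",(Wd(-2,0)-e[:2])@-hx,(Wd(-2,0)-e[:2])@hy)
E
```

```text
[0.54987226 0.05127168 0.12492494] [-2.  0.] tool shift to tab -1.2259686488064512e-05 -1.0806482564699764e-05
```

Call:
servo_tool(series=[[0,0,0.03,0,0.05],[0,0,0.025,0,0.05],[0,0,0.01,0,0.05],[0,0,0.006,0,0.05],[0,0,0,0,0.05],[0,0,0,0,0.005],[0,0,0,0,0.005],[0,0,0,0,0.005],[0,0,0,0,0.005],[0,0,0,0,0.005],[0,0,0,0,0.005],[0,0,0,0,0.005]])

```text
clock: 9.45
ee_pos: [0.5506, 0.0514, 0.0556]
orientation: [0.0, 0.916, 0.401, 0.0]
contact_force: [-1.8, 1.2, 6.2]
gripper_width: 0.0103
grasp_force: 60.3
```

Call:
servo_tool(series=[[-0.006,0,0,0,0.005],[-0.01,0,0,0,0.005],[-0.01,0,0,0,0.005],[-0.01,0,0,0,0.005],[-0.01,0,0,0,0.005],[-0.01,0,0,0,0.005],[-0.009,0,0,0,0.005],[-0.004,0,0,0,0.005],[0,0,0,0,0.005],[0,0,0,0,0.005]])

```text
clock: 10.45
ee_pos: [0.5034, 0.0001, 0.0556]
orientation: [0.0, 0.916, 0.401, -0.0]
contact_force: [-4.4, 1.6, 9.8]
gripper_width: 0.0104
grasp_force: 60.8
```

```bash
python3 - <<'E'
from h import *
s=telemetry.state();e=s["ee_pos"];print(e,H(e),s["contact_force"])
E
```

```text
[5.03425638e-01 9.83198808e-05 5.55567190e-02] [67.1  0.6] [-4.36973158  1.58730668  9.76985529]
```

Call:
servo_tool(series=[[0,0,0,0,0.06],[0,0,0,0,0.06],[0,0,0,0,0.06],[0,0,-0.02,0,0.06],[0,0,-0.03,0,0.06],[0,0,-0.03,0,0.06],[0,0,0,0,0.06]])

```text
clock: 11.15
ee_pos: [0.5064, -0.0003, 0.1387]
orientation: [0.003, 0.916, 0.401, 0.003]
contact_force: [0.7, -0.7, -0.5]
gripper_width: 0.0602
grasp_force: 0.0
```

Call:
servo_tool(series=[[0,0,0,-0.143,0.06],[0,0,0,-0.143,0.06],[0,0,0,-0.143,0.06],[0,0,0,-0.143,0.06],[0,0,0,-0.143,0.06],[0,0,0,-0.143,0.06],[0,0,0,-0.143,0.06],[0,0,0,-0.143,0.06],[0,0,0,-0.143,0.06],[0,0,0,-0.143,0.06],[0,0,0,-0.143,0.06],[0,0,0,0,0.06]])

```text
clock: 12.35
ee_pos: [0.5029, 0.0004, 0.1334]
orientation: [-0.001, 0.363, 0.932, -0.0]
contact_force: [-0.5, -0.5, 0.6]
gripper_width: 0.0599
grasp_force: 0.0
```

Call:
servo_tool(series=[[0.0028,0.041,0,0,0.06],[0.0028,0.041,0,0,0.06],[0.0028,0.041,0,0,0.06],[0,0,0,0,0.06],[0,0,0,0,0.06]])

```text
clock: 12.85
ee_pos: [0.5801, 0.0971, 0.1334]
orientation: [-0.001, 0.363, 0.932, -0.0]
contact_force: [-0.3, 0.4, -0.1]
gripper_width: 0.0598
grasp_force: 0.0
```

```bash
python3 - <<'E'
from h import *
s=telemetry.state();e=s["ee_pos"];print(e,H(e),s["orientation"],s["joint_positions"].round(2))
E
```

```text
[0.58010889 0.09711366 0.13336726] [-56.2  -8.8] [-6.49082731e-04  3.63299640e-01  9.31672035e-01 -4.12606433e-04] [-0.03  0.23  1.79 -0.    1.12 -0.85]
```

Call:
servo_tool(series=[[0,0,0.03,0,0.06],[0,0,0.03,0,0.06],[0,0,0.01,0,0.06],[0,0,0.006,0,0.06],[0,0,0,0,0.06],[0,0,0,0,0.02],[0,0,0,0,0.02],[0,0,0,0,0.02],[0,0,0,0,0.02],[0,0,0,0,0.02],[0,0,0,0,0.02]])

```text
clock: 13.95
ee_pos: [0.5819, 0.0967, 0.0601]
orientation: [0.002, 0.363, 0.932, 0.001]
contact_force: [0.5, 0.4, 6.1]
gripper_width: 0.0308
grasp_force: 60.4
```

```bash
python3 - <<'E'
from h import *
s=telemetry.state();e=s["ee_pos"];print(e,H(e),s["contact_force"],s["gripper_width"],s["grasp_force"])
E
```

```text
[0.58185199 0.09674135 0.06014158] [-57.1  -7.3] [0.47009972 0.40341672 6.05784498] 0.030804065611075453 60.3580641746521
```

Call:
servo_tool(series=[[0,-0.006,0,0,0.02],[-0.001,-0.01,0,0,0.02],[-0.002,-0.01,0,0,0.02],[-0.002,-0.01,0,0,0.02],[-0.002,-0.01,0,0,0.02],[-0.001,-0.01,0,0,0.02],[0,-0.009,0,0,0.02],[0,0,0,0,0.02],[0,0,0,0,0.02]])

```text
clock: 14.85
ee_pos: [0.5437, 0.0427, 0.0601]
orientation: [0.002, 0.363, 0.932, 0.0]
contact_force: [0.3, 1.0, 8.1]
gripper_width: 0.0312
grasp_force: 61.0
```

```bash
cat >> h.py <<'E'
def stone(d,lo,hi,x0,x1):
    W=pts(d);z=W[...,2];R=W[...,:2]-O;X=R@hx*1000;Y=R@hy*1000
    m=(z>lo)&(z<hi)&(X>x0)&(X<x1)&(abs(Y)<90)
    n,l,st,c=cv2.connectedComponentsWithStats(m.astype(np.uint8))
    i=1+st[1:,4].argmax();m=l==i
    r=cv2.minAreaRect(np.stack([X[m],Y[m]],1).astype(np.float32))
    print("n",m.sum(),"z",np.median(z[m]).round(4),r,"Y1-99",np.percentile(Y[m],[1,99]).round(1),"X",np.percentile(X[m],[2,98]).round(1))
E
python3 - <<'E'
from h import *
s=telemetry.state();e=s["ee_pos"];print(e,H(e),s["contact_force"])
d=get("side");stone(d,.068,.082,-20,40)
cv2.imwrite("pics/s2.png",cv2.resize(d["frame"][140:270,190:350],None,fx=4,fy=4,interpolation=cv2.INTER_CUBIC))
E
```

```text
[0.54365494 0.04269084 0.06010715] [8.5 1.3] [0.33201034 0.99132829 8.09653213]
n 336 z 0.0766 ((8.569131851196289, -36.61354064941406), (45.642765045166016, 75.41767883300781), 6.7442803382873535) Y1-99 [-72.6  -0.3] X [-12.4  25.2]
```

View pics/s2.png

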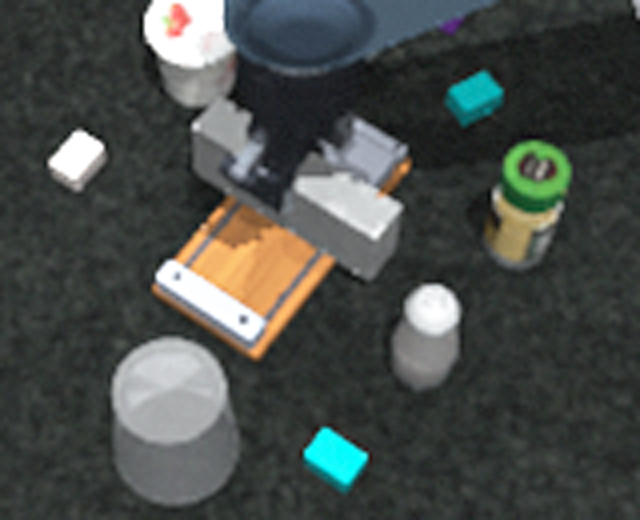

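Grip and slide worked: the stone stands at x≈8, and the dresser is on the worktop at picture (77,160). I'll release it, turn back, and push the top over with the two open fingers, which touch at y≈±45.

Call:
servo_tool(series=[[0,0,0,0,0.046],[0,0,0,0,0.046],[0,0,0,0,0.046],[0,0,-0.02,0,0.046],[0,0,-0.03,0,0.046],[0,0,-0.03,0,0.046],[0,0,0,0,0.06],[0,0,0,0,0.085]])

```text
clock: 15.7
ee_pos: [0.5423, 0.0433, 0.1384]
orientation: [0.0, 0.363, 0.932, -0.0]
contact_force: [0.1, 0.4, -0.9]
gripper_width: 0.0727
grasp_force: 0.0
```

Call:
servo_tool(series=[[0,0,0,0.143,0.085],[0,0,0,0.143,0.085],[0,0,0,0.143,0.085],[0,0,0,0.143,0.085],[0,0,0,0.143,0.085],[0,0,0,0.143,0.085],[0,0,0,0.143,0.085],[0,0,0,0.143,0.085],[0,0,0,0.143,0.085],[0,0,0,0.143,0.085],[0,0,0,0.143,0.085],[0,0,0,0,0.085]])

```text
clock: 16.9
ee_pos: [0.541, 0.0435, 0.1363]
orientation: [-0.001, 0.916, 0.401, -0.002]
contact_force: [0.4, 0.1, -0.0]
gripper_width: 0.0851
grasp_force: 0.0
```

Call:
servo_tool(series=[[-0.02,0,0,0,0.085],[-0.0205,0,0,0,0.085],[0,0,0,0,0.085],[0,0,0,0,0.085]])

```text
clock: 17.3
ee_pos: [0.5145, 0.0137, 0.1376]
orientation: [-0.0, 0.916, 0.402, -0.0]
contact_force: [-1.1, -0.5, -1.4]
gripper_width: 0.0847
grasp_force: 0.0
```

```bash
python3 - <<'E'
from h import *
s=telemetry.state();e=s["ee_pos"];print(e,H(e),s["orientation"],s["gripper_width"])
for n in("top","side"):stone(get(n),.068,.084,-30,45)
E
```

```text
[0.51451343 0.01366928 0.13756883] [49.6 -0.5] [-4.35240880e-04  9.15750030e-01  4.01748105e-01 -3.92334125e-04] 0.08471650162713376
n 192 z 0.0766 ((9.02285385131836, -52.70259094238281), (29.494905471801758, 44.26231002807617), 1.1340641975402832) Y1-99 [-74.4 -32.6] X [-5.3 21.5]
n 644 z 0.0765 ((8.542169570922852, 2.0621261596679688), (34.178218841552734, 150.35028076171875), 0.19143414497375488) Y1-99 [-72.2  75. ] X [-7.7 24. ]
```

Call:
servo_tool(series=[[0,0,0.03,0,0.085],[0,0,0.03,0,0.085],[0,0,0.012,0,0.085],[0,0,0,0,0.085],[0.005,0,0,0,0.085],[0.005,0,0,0,0.085],[0.004,0,0,0,0.085],[0.004,0,0,0,0.085],[0.002,0,0,0,0.085],[0,0,0,0,0.085]])

```text
clock: 18.4
ee_pos: [0.5289, 0.0283, 0.0667]
orientation: [0.0, 0.916, 0.401, 0.0]
contact_force: [0.3, -1.5, 1.6]
gripper_width: 0.0852
grasp_force: 0.9
```

```bash
python3 - <<'E'
from h import *
s=telemetry.state();e=s["ee_pos"];print(e,H(e),s["contact_force"])
d=get("side");stone(d,.068,.09,-30,45)
cv2.imwrite("pics/s3.png",cv2.resize(d["frame"][140:270,190:350],None,fx=4,fy=4,interpolation=cv2.INTER_CUBIC))
E
```

```text
[0.52886014 0.02833723 0.0666604 ] [29.1  0.1] [ 0.31438214 -1.51189001  1.60927397]
n 708 z 0.0777 ((9.098119735717773, 1.6177291870117188), (149.6053924560547, 52.62434387207031), 87.7944107055664) Y1-99 [-72.4  75.5] X [-13.3  25.5]
```

View pics/s3.png

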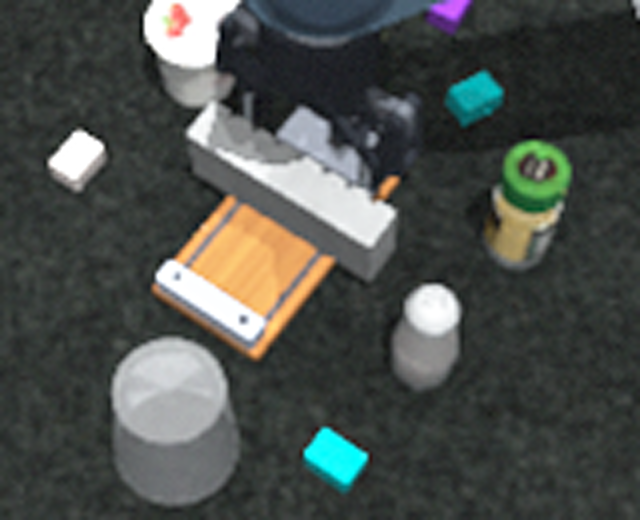

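The stone has begun to tilt: its top edge moved from -7.7 to -13, and the force is under 2 N. I'll keep pushing.

Call:
servo_tool(series=[[0.004,0,0,0,0.085],[0.004,0,0,0,0.085],[0.003,0,0,0,0.085],[0.001,0,0,0,0.085]])

```text
clock: 18.85
ee_pos: [0.5368, 0.0375, 0.0662]
orientation: [-0.0, 0.916, 0.401, 0.0]
contact_force: [-0.4, -0.4, 0.8]
gripper_width: 0.0847
grasp_force: 0.4
```

```bash
python3 - <<'E'
from h import *
s=telemetry.state();e=s["ee_pos"];print(e,H(e),s["contact_force"])
d=get("side");W=pts(d);z=W[...,2];R=W[...,:2]-O;X=R@hx*1000;Y=R@hy*1000
for y0 in(-65,60):
  m=(abs(Y-y0)<8)&(abs(X)<75)&(z>.02)&(z<.095)
  for x in range(-70,50,6):
    k=m&(abs(X-x)<3)
    if k.sum()>1:print(y0,x,(np.median(z[k])*1e3).round(),(z[k].max()*1e3).round(),end=" | ")
  print()
E
```

```text
[0.53682276 0.03750661 0.06622309] [17.  -0.2] [-0.42797567 -0.36221941  0.84373616]
-65 -28 72.0 75.0 | -65 -22 74.0 79.0 | -65 -16 75.0 79.0 | -65 -10 76.0 83.0 | -65 -4 79.0 85.0 | -65 2 76.0 85.0 | -65 8 53.0 60.0 | -65 14 39.0 45.0 | -65 20 33.0 37.0 | 
60 -28 73.0 74.0 | 60 -22 73.0 78.0 | 60 -16 77.0 80.0 | 60 -10 79.0 83.0 | 60 -4 81.0 85.0 | 60 2 82.0 85.0 | 60 8 79.0 85.0 | 60 14 85.0 92.0 |
```

It's tipping cleanly, about 23° at both ends. On past balance.

Call:
servo_tool(series=[[0.003,0,0,0,0.085],[0.003,0,0,0,0.085],[0.003,0,0,0,0.085],[0.002,0,0,0,0.085],[0,0,0,0,0.085],[0,0,0,0,0.085],[0,0,0,0,0.085]])

```text
clock: 19.6
ee_pos: [0.544, 0.0452, 0.0663]
orientation: [-0.0, 0.916, 0.401, -0.0]
contact_force: [-0.5, -0.5, -0.3]
gripper_width: 0.0854
grasp_force: 0.0
```

```bash
python3 - <<'E'
from h import *
s=telemetry.state();e=s["ee_pos"];print(e,H(e),s["contact_force"])
d=get("side");W=pts(d);z=W[...,2];R=W[...,:2]-O;X=R@hx*1000;Y=R@hy*1000
for y0 in(-65,60):
  m=(abs(Y-y0)<8)&(abs(X)<80)&(z>.02)&(z<.095)
  for x in range(-76,50,6):
    k=m&(abs(X-x)<3)
    if k.sum()>1:print(y0,x,(np.median(z[k])*1e3).round(),(z[k].max()*1e3).round(),end=" | ")
  print()
E
```

```text
[0.54396159 0.04521834 0.06625756] [ 6.4 -0.2] [-0.4681086  -0.52973176 -0.26315784]
-65 -70 35.0 51.0 | -65 -64 48.0 51.0 | -65 -58 48.0 50.0 | -65 -52 48.0 50.0 | -65 -46 48.0 51.0 | -65 -40 48.0 51.0 | -65 -34 48.0 50.0 | -65 -28 47.0 51.0 | -65 -22 48.0 51.0 | -65 -16 48.0 53.0 | -65 -10 47.0 51.0 | 
60 -70 36.0 49.0 | 60 -64 49.0 51.0 | 60 -58 48.0 50.0 | 60 -52 48.0 52.0 | 60 -46 48.0 50.0 | 60 -40 48.0 53.0 | 60 -34 48.0 53.0 | 60 -28 48.0 51.0 | 60 -22 47.0 52.0 | 60 -16 48.0 50.0 | 60 -10 48.0 51.0 | 60 2 85.0 94.0 |
```

The stone lies flat with its top at 48 mm, spanning x about -68 to -7. Next I grip the tab and slide the jaw home.

Call:
servo_tool(series=[[0,0,-0.03,0,0.085],[0,0,-0.03,0,0.06],[-0.02,0,0,0,0.05],[-0.02,0,0,0,0.05],[-0.0207,0,0,0,0.05],[0,0,0,0,0.05],[0,0,0,0,0.05]])

```text
clock: 20.35
ee_pos: [0.503, 0.0005, 0.1264]
orientation: [0.0, 0.916, 0.401, 0.0]
contact_force: [0.2, -0.5, -0.8]
gripper_width: 0.0499
grasp_force: 0.0
```

```bash
python3 - <<'E'
from h import *
s=telemetry.state();e=s["ee_pos"];print(e,H(e),s["gripper_width"])
for n in("side","top"):stone(get(n),.040,.057,-90,10)
E
```

```text
[0.5030452  0.00051782 0.12644404] [67.  0.] 0.0498974704437951
n 1156 z 0.0481 ((-38.624237060546875, 2.517852783203125), (151.49668884277344, 61.857547760009766), 89.93822479248047) Y1-99 [-72.5  75.2] X [-68.4 -10.4]
n 1630 z 0.0482 ((-37.492347717285156, 0.31561279296875), (60.37480163574219, 150.216796875), 0.41338101029396057) Y1-99 [-73.8  73.2] X [-66.2  -8.7]
```

Call:
servo_tool(series=[[0,0,0.03,0,0.05],[0,0,0.025,0,0.05],[0,0,0.01,0,0.05],[0,0,0.006,0,0.05],[0,0,0,0,0.05],[0,0,0,0,0.005],[0,0,0,0,0.005],[0,0,0,0,0.005],[0,0,0,0,0.005],[0,0,0,0,0.005],[0,0,0,0,0.005],[0,0,0,0,0.005]])

```text
clock: 21.65
ee_pos: [0.5037, 0.0004, 0.0565]
orientation: [0.0, 0.916, 0.401, 0.001]
contact_force: [-1.9, -0.2, 5.9]
gripper_width: 0.0102
grasp_force: 61.3
```

Call:
servo_tool(series=[[0.006,0,0,0,0.005],[0.008,0,0,0,0.005],[0.008,0,0,0,0.005],[0.008,0,0,0,0.005],[0.008,0,0,0,0.005],[0.006,0,0,0,0.005],[0.004,0,0,0,0.005],[0.004,0,0,0,0.005],[0,0,0,0,0.005]])

```text
clock: 22.55
ee_pos: [0.539, 0.0388, 0.0565]
orientation: [0.0, 0.916, 0.401, 0.0]
contact_force: [-1.5, -1.1, 5.6]
gripper_width: 0.0105
grasp_force: 61.3
```

```bash
python3 - <<'E'
from h import *
s=telemetry.state();e=s["ee_pos"];print(e,H(e),s["gripper_width"],s["contact_force"][:2]@hx/1000*1000)
E
```

```text
[0.53895828 0.03876217 0.0564828 ] [14.6  0.5] 0.010465251979054482 1.826168699231046
```

Call:
servo_tool(series=[[0.002,0,0,0,0.005],[0.002,0,0,0,0.005],[0.002,0,0,0,0.005],[0,0,0,0,0.005]])

```text
clock: 22.95
ee_pos: [0.5425, 0.0427, 0.0565]
orientation: [0.001, 0.916, 0.401, -0.0]
contact_force: [-4.0, -2.5, 7.9]
gripper_width: 0.0105
grasp_force: 61.5
```

Call:
servo_tool(series=[[0.001,0,0,0,0.005],[0,0,0,0,0.005]])

```text
clock: 23.15
ee_pos: [0.5431, 0.0432, 0.0565]
orientation: [0.001, 0.916, 0.401, -0.0]
contact_force: [-4.9, -3.2, 8.6]
gripper_width: 0.0104
grasp_force: 61.5
```

Call:
servo_tool(series=[[0.001,0,0,0,0.005],[0,0,0,0,0.005]])

```text
clock: 23.35
ee_pos: [0.5437, 0.0439, 0.0565]
orientation: [0.001, 0.916, 0.401, -0.0]
contact_force: [-5.0, -2.7, 9.1]
gripper_width: 0.0107
grasp_force: 61.5
```

Call:
servo_tool(series=[[0.001,0,0,0,0.005],[0,0,0,0,0.005]])

```text
clock: 23.55
ee_pos: [0.5444, 0.0447, 0.0565]
orientation: [0.001, 0.916, 0.402, -0.001]
contact_force: [-5.1, -2.9, 8.1]
gripper_width: 0.0103
grasp_force: 61.5
```

Call:
servo_tool(series=[[0.001,0,0,0,0.005],[0,0,0,0,0.005]])

```text
clock: 23.75
ee_pos: [0.5451, 0.0454, 0.0565]
orientation: [0.001, 0.916, 0.401, -0.0]
contact_force: [-4.7, -2.6, 9.5]
gripper_width: 0.0103
grasp_force: 61.5
```

Call:
servo_tool(series=[[0.001,0,0,0,0.005],[0,0,0,0,0.005]])

```text
clock: 23.95
ee_pos: [0.5452, 0.0455, 0.0565]
orientation: [0.001, 0.916, 0.402, -0.002]
contact_force: [-7.1, -7.0, 10.9]
gripper_width: 0.0107
grasp_force: 61.9
```

Contact: motion stopped at tab x≈5.5 and the force is rising. I'll press a little more.

Call:
servo_tool(series=[[0.001,0,0,0,0.005],[0,0,0,0,0.005],[0,0,0,0,0.005]])

```text
clock: 24.25
ee_pos: [0.5452, 0.0456, 0.0565]
orientation: [0.001, 0.916, 0.402, -0.003]
contact_force: [-11.3, -9.0, 13.5]
gripper_width: 0.01
grasp_force: 62.3
```

```bash
python3 - <<'E'
from h import *
s=telemetry.state();print(s["contact_force"],H(s["ee_pos"]))
for n in("side","top"):stone(get(n),.040,.0545,-95,-12)
E
```

```text
[-11.25159829  -9.04850761  13.5424912 ] [5.4 0.4]
n 1177 z 0.048 ((-46.33216094970703, 1.9891815185546875), (66.06644439697266, 150.6571807861328), 0.46403834223747253) Y1-99 [-72.6  75.5] X [-78.3 -19.8]
n 277 z 0.0482 ((-55.27555847167969, -50.49142837524414), (47.4911003112793, 44.73833465576172), 88.61241149902344) Y1-99 [-74.5 -29.2] X [-76.4 -37.8]
```

Call:
servo_tool(series=[[0,0,0,0,0.05],[0,0,0,0,0.05],[0,0,0,0,0.05],[0,0,-0.02,0,0.05],[0,0,-0.03,0,0.05],[0,0,-0.03,0,0.05],[0,0,-0.04,0,0.05],[-0.04,0,-0.02,0,0.05],[-0.04,0,0,0,0.05],[-0.04,0,0,0,0.05],[0,0,0,0,0.05]])

```text
clock: 25.45
ee_pos: [0.4629, -0.0423, 0.195]
orientation: [0.0, 0.917, 0.4, -0.0]
contact_force: [-0.0, 0.3, -0.5]
gripper_width: 0.0498
grasp_force: 0.0
```

```bash
python3 - <<'E'
from h import *
s=telemetry.state();print(s["contact_force"],s["ee_pos"])
d=get("side");stone(d,.040,.0545,-95,-12)
t=get("top");stone(t,.040,.0545,-95,-12)
for q in(d,t):
  W=pts(q);z=W[...,2];R=W[...,:2]-O;X=R@hx*1000;Y=R@hy*1000
  m=(z>.031)&(z<.041)&(X>-25)&(X<60)&(abs(Y)<38);print("jaw X",np.percentile(X[m],[2,98]))
  m=(z>.055)&(z<.064)&(X>-25)&(X<60)&(abs(Y)<12);print("tab X",np.percentile(X[m],[2,98]),m.sum())
cv2.imwrite("pics/end.png",np.vstack([cv2.resize(q["frame"][110:290,170:390],None,fx=1.6,fy=1.6,interpolation=cv2.INTER_CUBIC) for q in(t,d)]))
E
```

```text
[-0.02189954  0.28359245 -0.51872306] [ 0.46286486 -0.0423383   0.19499789]
n 1177 z 0.0481 ((-48.91225814819336, 1.9362869262695312), (150.93051147460938, 60.94073486328125), 89.9093246459961) Y1-99 [-72.7  75. ] X [-78.3 -20.4]
n 1896 z 0.0482 ((-46.92945861816406, 0.47618865966796875), (149.8860321044922, 63.8277702331543), 88.59922790527344) Y1-99 [-73.5  73.5] X [-75.9 -17.7]
jaw X [-13.70138423  15.68167724]
tab X [-4.85633688 13.77315461] 34
jaw X [-17.08933679  18.12066035]
tab X [-2.91127582 16.59096129] 55
```

View pics/end.png

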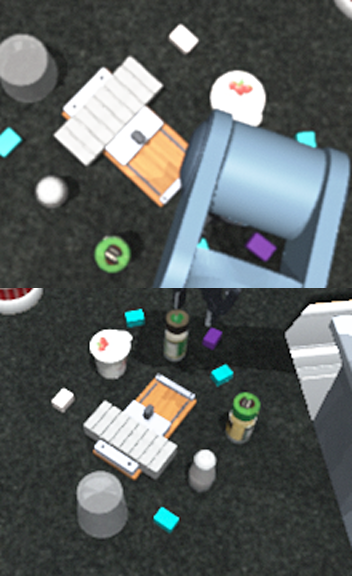

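The picture shows the stone flat with its bands up, at (108,110) in the upper view and (130,440) in the lower one. It sits between both jaws, the jaw face is at about -17 mm, and y is centred to about 1 mm. The dresser is on the worktop at (183,38) in the upper view. The bystanders are unmoved and the robot is clear, so I'm handing in.

```bash
python3 -c "
from plant import ctrl
print(ctrl.sign_off())"
```

```text
the job is handed in; nothing more can be done
None
```

The job is handed in after about 25.5 s of robot time: the dressing stone is on the worktop, and the sharpening stone lies flat with its grooves up, centred to within about 2 mm and held between both jaws; the things round about stand where they were.

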